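# Make up the fuel injector nozzle end

### The job

Make up the nozzle end of the injector whose holder stands clamped nozzle end up on the ledge: set the flat drilled intermediate plate down over the thrust pin onto the holder, stand the copper nozzle on it tip up, lower the cap nut over the nozzle, and last lay the copper sealing washer over the nozzle tip onto the nut, in that order. Each part must sit level and fully down, be set down rather than dropped, and then be let go (the nut is not screwed). Leave the packing glands, the diaphragm and the spanner where they lie.

Things in the scene. Friction and masses are not known exactly. Their poses are not given: they have to be found in the camera images.
- holder_seat (a point): Target, fixed: injector holder upright in a clamp stand (base 100 mm dia., barrel 44 mm; stubs below 92 mm, within 50 mm of the axis). Collar 66 mm dia., top at 106 mm; neck 40 mm dia., top face at 116 mm; on it a central thrust pin 10 mm dia., 20 mm high, its last 8 mm tapering to 3 mm. Point: on the axis at the neck's top face (foot of the pin), 116 mm above the ledge; z up
- plate_mid (a point): Intermediate plate, goes first: plain dark steel disc, 39 mm dia., 10 mm thick, central through hole 14 mm, three tiny drillings, lying flat; 0.09 kg. Point: its centre, 5 mm above its underside; z up. Seated on the neck, this point is 5 mm above holder_seat
- nozzle_mid (a point): Nozzle, second: copper, standing tip up, 48 mm high: body 36 mm dia. to 22 mm, stem 18 mm dia. to 40 mm, then a cone to the 8 mm tip. Blind bore in its underside, 15 mm dia., 12 mm deep, takes the pin; 0.2 kg. Point: on its axis, 24 mm above its underside; z to the tip. Seated on the plate, this point is 34 mm above holder_seat
- nut_mid (a point): Cap nut, third: steel sleeve, open end down, 52 mm high: dark round skirt 60 mm dia. to 36 mm, then a bright hexagon 51 mm across flats. Bore 49 mm dia., 40 mm deep from below; the 12 mm top has a 25 mm hole for the stem; 0.34 kg. Point: on its axis, 26 mm above its lower edge; z up. Seated (top on the nozzle body), this point is 18 mm above holder_seat and the tip stands 14 mm out
- washer_mid (a point): Sealing washer, last: flat copper ring, 34 mm outside and 24 mm inside dia., 6 mm thick, lying flat; 0.025 kg. Point: its centre, 3 mm above its underside; z up. Seated on the nut's top, this point is 47 mm above holder_seat
- gland_a: one of three equal bystanders: bronze packing gland lying flange down, an oval two-bolt flange 90 x 54 mm and 12 mm thick with a round nose of 44 mm diameter on it, 34 mm high in all; origin at the centre of its underside, x along the flange's length. Not to be moved
- gland_b: one of three equal bystanders: bronze packing gland lying flange down, an oval two-bolt flange 90 x 54 mm and 12 mm thick with a round nose of 44 mm diameter on it, 34 mm high in all; origin at the centre of its underside, x along the flange's length. Not to be moved
- gland_c: one of three equal bystanders: bronze packing gland lying flange down, an oval two-bolt flange 90 x 54 mm and 12 mm thick with a round nose of 44 mm diameter on it, 34 mm high in all; origin at the centre of its underside, x along the flange's length. Not to be moved
- diaphragm: bystander: black rubber pump diaphragm disc, 130 mm diameter, 10 mm high, lying flat; origin at the centre of its underside. Not to be moved
- spanner: bystander: flat steel spanner 220 mm long, 38 mm wide, 8 mm high, lying flat; origin at the middle of its length on its underside, x along it towards the open jaw. Not to be moved
There are look-alikes about, which are no part of the job. Of the things like the part that bears plate_mid, leave any that is yellow; of the rest the smaller one is meant. What is shaped like the part that bears nut_mid but blue or yellow is not meant.

How it is judged:
On the way, in this order (a step that is already met when the one before it is completed fails the run):
1. the intermediate plate sits fully down in its place and is let go (horizontal distance between plate_mid and holder_seat below 0.004 m and z of plate_mid in the frame of holder_seat between 0.002 and 0.008 m and angle between plate_mid's own z axis and vertical below 0.08 rad and contact force between the fingers and plate below 0.2 N), for 0.2 s.
2. the nozzle sits fully down in its place and is let go (horizontal distance between nozzle_mid and holder_seat below 0.005 m and z of nozzle_mid in the frame of holder_seat between 0.031 and 0.037 m and angle between nozzle_mid's own z axis and vertical below 0.08 rad and contact force between the fingers and nozzle below 0.2 N), for 0.2 s.
3. the cap nut sits fully down in its place and is let go (horizontal distance between nut_mid and holder_seat below 0.006 m and z of nut_mid in the frame of holder_seat between 0.015 and 0.021 m and angle between nut_mid's own z axis and vertical below 0.08 rad and contact force between the fingers and nut below 0.2 N), for 0.2 s.
4. the sealing washer sits fully down in its place and is let go (horizontal distance between washer_mid and holder_seat below 0.007 m and z of washer_mid in the frame of holder_seat between 0.044 and 0.05 m and angle between washer_mid's own z axis and vertical below 0.08 rad and contact force between the fingers and washer below 0.2 N), for 0.2 s.
At the end, for the whole second after the job is handed in: On the holder, from below: plate, nozzle, cap nut, washer, each let go, at rest, level (within 4.6 degrees), at its seated height (within 3 mm) and centred on the holder's axis (plate within 4 mm, nozzle 5 mm, nut 6 mm, washer 7 mm) (horizontal distance between plate_mid and holder_seat below 0.004 m and z of plate_mid in the frame of holder_seat between 0.002 and 0.008 m and angle between each of plate_mid, nozzle_mid, nut_mid, washer_mid's own z axis and vertical below 0.08 rad and linear speed of each of plate, nozzle, nut, washer below 0.02 m/s and angular speed of each of plate, nozzle, nut, washer below 0.2 rad/s and horizontal distance between nozzle_mid and holder_seat below 0.005 m and z of nozzle_mid in the frame of holder_seat between 0.031 and 0.037 m and horizontal distance between nut_mid and holder_seat below 0.006 m and z of nut_mid in the frame of holder_seat between 0.015 and 0.021 m and horizontal distance between washer_mid and holder_seat below 0.007 m and z of washer_mid in the frame of holder_seat between 0.044 and 0.05 m); the robot touches nothing.
It fails at once if a packing gland, the diaphragm or the spanner is pushed more than 20 mm from where it lay (distance of any of gland_a, gland_b, gland_c, diaphragm, spanner from where it was at the start of the episode above 0.02 m).
It fails at once if a part is dropped (falls free of the fingers faster than 0.7 m/s, about 25 mm) ((linear speed of plate above 0.7 m/s and contact force between the fingers and plate below 0.2 N) or (linear speed of nozzle above 0.7 m/s and contact force between the fingers and nozzle below 0.2 N) or (linear speed of nut above 0.7 m/s and contact force between the fingers and nut below 0.2 N) or (linear speed of washer above 0.7 m/s and contact force between the fingers and washer below 0.2 N)).
It also fails if it takes over 120 s, if anything falls off the work surface, if the arm or the gripper's body presses on something with over 40 N, if the wrist force passes 120 N, or if a joint passes its speed limit or range.

### The arm

A 6-joint arm with a two-finger parallel gripper is mounted at the origin on the work surface. World frame = base frame: x ahead of the robot, y to its left, z up, the work surface at z = 0. Lengths are in m, angles in rad, forces in N, time in s.
With the tool pointing down it reaches from about 0.35 to 0.875 m from the base axis. Payload 4.2 kg.
Tool frame: the origin (TCP) lies on the centre line of the jaws, within the pads' length; the fingertips stand 11 mm ahead of it and the grasp point (between the pads) lies 8 mm behind it; z points along the fingers, y is the line along which they close (so a half turn about z gives the same grasp; the last joint's range is limited). The gripper opens to 85 mm and grips with 20 to 120 N. Pads are 22 mm wide; open, the fingers measure 114 mm over their backs; the gripper's body (76 mm by 85 mm) begins 54 mm behind the grasp point. The pads swing forward as they close: fully open they stand 13 mm farther back than shut.
Start: joints at [1.497, 0.385, 0.008, 0, -1.194, -0.259], TCP at [0.204, 0.591, 0.242] pointing down, gripper open.
Joint ranges: [-3.14, 3.14], [-1.21, 2.06], [-1.07, 1.41], [-3.16, 2.05], [-2.99, -0.16], [-3.1, 3.1]. Speed limits (rad/s): [2.79, 2.79, 3.14, 3.14, 3.14, 3.14].

### API

Orientations are given as a 3x3 rotation matrix whose columns are the frame's x, y, z axes.
In Python, from plant import manip gives the robot as it stands.
- The arm moves only by the shell command python3 -m creep 'ROWS' [FORCE]. ROWS is JSON, a list of rows, each a list of 7 numbers: the shift along the tool's x, y, z as a fraction of full scale, then the turn, a rotation vector about the tool's x, y, z as a fraction of full scale, then the gripper command: -1 is shut, 1 is fully open, values between are in proportion. A call has 1 to 10 rows; each row shifts and turns the commanded pose from where the row before left it, along the tool's axes as they then stand; what a row does not reach is not made up. Full scale, the value 1, is 600 mm for a shift and 360 degrees for a turn. A row lasts 1/10 s, in which the tool goes at most 50 mm and 8.59 degrees, less where a joint would pass 70% of its speed; a pose out of reach is approached as far as the arm can. A call with a number of a shift or a turn outside -1 to 1 is refused whole. A call with a gripper value outside its range is refused whole. The fingers move at their own pace and stop on an object; FORCE is the grip in N (left out, the last holds). Time passes only in rows, so rows that do not move let the fingers close. It gives the time, the measured TCP pose, the force, the opening and the grip force at its end, in the units of the state.
- manip.sense(): the state, without advancing time (a new reading comes with each control period).
- manip.snapshot(name): name is "scene" or "side" or "wrist"; returns (picture, depth): 400x640x3 uint8, red, green, blue; 400x640 float32, m along the optical axis (not along the pixel's ray), 0 where there is no reading.
- manip.get_calibration(name): a dict with "vfov" (degrees; the focal length in pixels is half the picture's height over the tangent of half this angle, whatever the lens; pixels are square), "cx", "cy" (the principal point, pixels), "world_from_camera" (4x4, takes a point from camera to world coordinates). Camera axes: x right, y up, looking along -z (the intrinsics and any distortion apply to the point x, -y, -z); pixel columns grow to the right and rows downward; lengths in m; the calibration is good to about 2 mm. The wrist camera is an equidistant fisheye: a pixel r from the principal point sees the ray r / f radians off the axis. A picture is of the moment at which its call begins: read the wrist's pose just before it. get_calibration takes no time and is no camera call; for the wrist camera it gives the pose at the moment of the call.
- manip.close_job(): hands the job in; it is judged then, once.
The state is a dict: "time": time; "joint_pos": joint angles; "qd": joint speeds; "joint_torque": joint torques, N m; "ee_pos": TCP position; "eef_rot": TCP orientation; "ft_force": force on the tool from outside, world axes, zero at the start; "moment": the same for the moment, N m; "gripper_width": finger opening in m; "grip_force": force on a finger pad.
Only numpy, scipy, OpenCV 4.12 (cv2) and the standard library are available. Lean on these libraries where they do the work, as an engineer would, in place of code of your own. Each camera call takes 0.05 s, during which the arm holds its last target. There are 200 camera calls.

## Working session

There is one attempt and no reset: what is moved stays moved. The work goes in short steps, Python scripts to look and compute and a shell command to move; the robot and the scene stay as the last step left them, time stands still between calls to the robot, and variables do not carry over. Pictures are saved under pics/ and viewed, at most 16 in all, crops included, and the job is handed in when it is done.

```bash
ls; mkdir -p pics; cat > h.py <<'E'
import numpy as np, cv2
from plant import manip
def snap(n):
    c=manip.get_calibration(n); p,d=manip.snapshot(n); return p,d,c
def world(n,d,c):
    H,W=d.shape; f=H/2/np.tan(np.radians(c['vfov'])/2)
    u,v=np.meshgrid(np.arange(W),np.arange(H)); x=(u-c['cx'])/f; y=(v-c['cy'])/f
    if n=='wrist':
        r=np.hypot(x,y)+1e-9; s=np.tan(np.minimum(r,1.5))/r; x=x*s;y=y*s
    P=np.stack([x*d,-y*d,-d],-1); T=np.array(c['world_from_camera'])
    return P@T[:3,:3].T+T[:3,3]
E
python3 - <<'E'
from h import *
s=manip.sense(); print({k:np.round(v,3).tolist() for k,v in s.items()})
for n in ['scene','side','wrist']:
    p,d,c=snap(n); cv2.imwrite(f'pics/{n}0.png',p[...,::-1]); np.savez(f'{n}0.npz',p=p,d=d,W=world(n,d,c)); print(n,{k:np.round(v,3).tolist() for k,v in c.items()})
E
```

```text
pics
{'time': 0.0, 'joint_pos': [1.497, 0.386, 0.007, -0.001, -1.194, -0.259], 'qd': [-0.001, -0.001, -0.0, -0.001, 0.001, 0.0], 'joint_torque': [-0.001, -39.229, 18.84, 4.186, -0.005, -0.0], 'ee_pos': [0.204, 0.59, 0.241], 'eef_rot': [[0.945, -0.327, -0.001], [-0.327, -0.945, -0.002], [0.0, 0.002, -1.0]], 'ft_force': [-0.797, -0.198, 0.053], 'moment': [-0.038, -0.011, -0.01], 'grip_force': 0.0, 'gripper_width': 0.085}
scene {'vfov': 51.523, 'cx': 321.876, 'cy': 199.942, 'world_from_camera': [[0.51, -0.673, 0.536, 1.19], [0.86, 0.402, -0.313, -0.353], [-0.005, 0.621, 0.784, 1.001], [0.0, 0.0, 0.0, 1.0]]}
side {'vfov': 51.691, 'cx': 313.419, 'cy': 205.188, 'world_from_camera': [[-0.955, 0.197, -0.223, 0.324], [-0.297, -0.617, 0.728, 0.744], [0.006, 0.762, 0.648, 0.744], [0.0, 0.0, 0.0, 1.0]]}
wrist {'vfov': 65.706, 'cx': 317.96, 'cy': 203.745, 'world_from_camera': [[-0.326, 0.905, 0.272, 0.274], [-0.945, -0.313, -0.093, 0.567], [0.001, -0.288, 0.958, 0.374], [0.0, 0.0, 0.0, 1.0]]}
```

View pics/scene0.png

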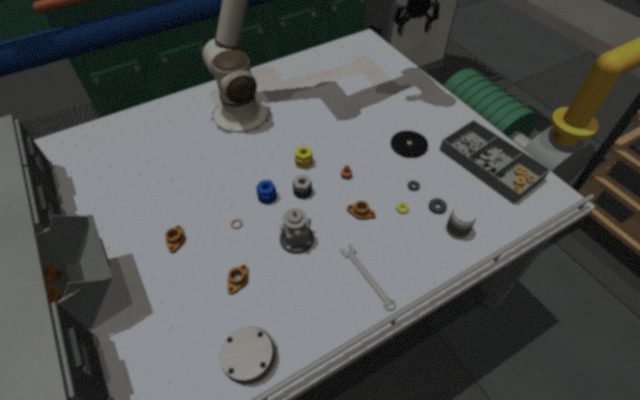

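View pics/side0.png

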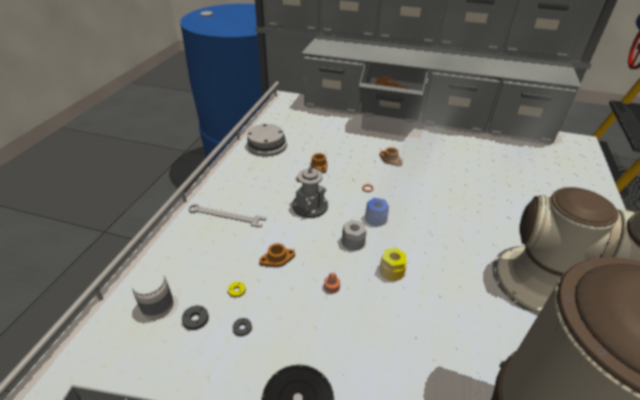

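Scene picture: holder at (296,228). Nut candidates are steel (302,186), blue (266,191) and yellow (304,156), so steel is meant. Nozzle is at (346,173) and the washer at (237,224). Plate candidates are dark small (414,185), dark large (438,206) and yellow (402,208), so (414,185) is meant. The side picture shows the same things: plates at (242,327), (195,317) and (237,289), nut (354,234), nozzle (332,283), washer (367,188), holder (311,192).

```bash
python3 - <<'E'
from h import *
seeds=dict(scene=dict(plate=(414,185),plateL=(438,206),plateY=(402,208),nozzle=(346,173),nut=(302,186),washer=(237,224),holder=(296,228),ga=(361,210),span=(368,275)),
 side=dict(plate=(242,327),plateL=(195,317),plateY=(237,289),nozzle=(332,283),nut=(354,234),washer=(367,188),holder=(311,192),ga=(277,255)))
for n in seeds:
    z=np.load(n+'0.npz'); W=z['W'];d=z['d']
    m=((W[...,2]>0.0035)&(d>0)).astype(np.uint8)
    k,L=cv2.connectedComponents(m,connectivity=4)
    t=W[(d>0)&(abs(W[...,2])<.02)&(W[...,0]<.9)]; print(n,'table z',np.median(t[:,2]))
    for a,(u,v) in seeds[n].items():
        win=L[v-12:v+13,u-12:u+13]; ids=win[win>0]
        if not len(ids): print(a,'none');continue
        l=np.bincount(ids).argmax(); P=W[(L==l)]; lo,hi=np.percentile(P,[2,98],axis=0); zt=hi[2]
        T=P[P[:,2]>zt-.006]
        print(a,len(P),'lo',lo.round(3),'hi',hi.round(3),'top mid',((T.min(0)+T.max(0))/2).round(4),'ext',(T.max(0)-T.min(0)).round(3))
p=np.load('scene0.npz')['p']; q=np.load('side0.npz')['p']
a=cv2.resize(p[160:225,380:460],(600,488),interpolation=cv2.INTER_CUBIC)
cv2.imwrite('pics/crop1.png',a[...,::-1])
E
```

```text
scene table z 0.00036676234594068546
plate 101 lo [0.588 0.302 0.005] hi [0.625 0.338 0.014] top mid [0.6058 0.3196 0.0116] ext [0.04  0.039 0.008]
plateL 225 lo [0.684 0.305 0.004] hi [0.733 0.355 0.017] top mid [0.7076 0.3298 0.0147] ext [0.055 0.054 0.007]
plateY 108 lo [0.641 0.218 0.005] hi [0.677 0.255 0.013] top mid [0.6577 0.237  0.0114] ext [0.039 0.039 0.008]
nozzle 128 lo [0.441 0.146 0.004] hi [0.476 0.179 0.049] top mid [0.459  0.1625 0.0463] ext [0.011 0.012 0.006]
nut 409 lo [ 0.418 -0.019  0.006] hi [0.475 0.035 0.055] top mid [0.4428 0.0105 0.0528] ext [0.06  0.052 0.007]
washer 18 lo [ 0.443 -0.232  0.004] hi [ 0.468 -0.222  0.011] top mid [ 0.455  -0.2269  0.0079] ext [0.025 0.011 0.006]
holder 1255 lo [ 0.56  -0.133  0.007] hi [ 0.637 -0.043  0.119] top mid [ 0.5919 -0.0892  0.1253] ext [0.039 0.038 0.025]
ga 372 lo [0.573 0.092 0.004] hi [0.641 0.15  0.036] top mid [0.6057 0.1208 0.0334] ext [0.044 0.044 0.008]
span 536 lo [ 0.691 -0.002  0.004] hi [0.9   0.032 0.011] top mid [0.7945 0.0151 0.0092] ext [0.22  0.039 0.008]
side table z -0.0005333505084619272
plate
[... 204 characters left out ...]
 0.054 0.008]
plateY 203 lo [0.638 0.224 0.004] hi [0.673 0.26  0.012] top mid [0.6558 0.2413 0.0092] ext [0.039 0.037 0.006]
nozzle 255 lo [0.44  0.159 0.005] hi [0.472 0.187 0.048] top mid [0.4564 0.1687 0.0461] ext [0.013 0.013 0.008]
nut 620 lo [ 0.414 -0.01   0.006] hi [0.469 0.045 0.053] top mid [0.443  0.0159 0.0513] ext [0.056 0.054 0.008]
washer 542 lo [ 0.376 -0.113  0.006] hi [ 0.432 -0.059  0.053] top mid [ 0.4048 -0.0892  0.0513] ext [0.056 0.055 0.007]
holder 1575 lo [ 0.546 -0.296  0.005] hi [ 0.636 -0.036  0.116] top mid [ 0.5884 -0.0836  0.1222] ext [0.039 0.037 0.023]
ga 568 lo [0.57  0.099 0.005] hi [0.637 0.156 0.035] top mid [0.6033 0.1268 0.0331] ext [0.043 0.044 0.009]
```

View pics/crop1.png

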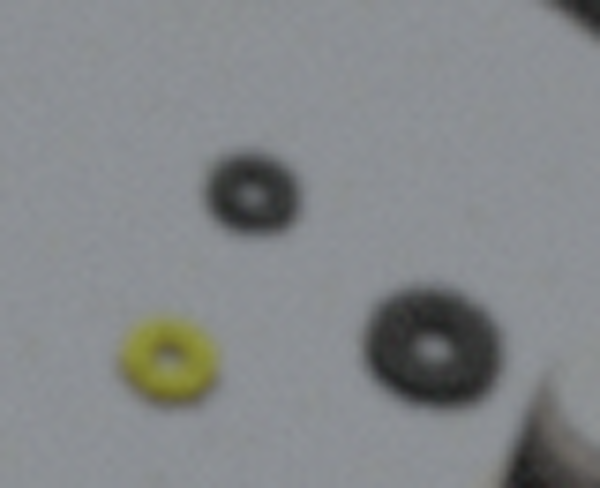

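The crop shows yellow (170,360), large dark (433,347) and small dark (253,193) discs. The small dark one measures 39 mm across, so it is the plate; the large one is 54 mm. Now I'll hover over it.

```bash
R='[0.077,0.020,0.015,0,0,0,1]'; python3 -m creep '[[0.077,0.020,0.015,0,0,0,1],[0.077,0.020,0.015,0,0,0,1],[0.077,0.020,0.015,0,0,0,1],[0.077,0.020,0.015,0,0,0,1],[0.077,0.020,0.015,0,0,0,1],[0.077,0.020,0.015,0,0,0,1],[0.077,0.020,0.015,0,0,0,1],[0.077,0.020,0.015,0,0,0,1],[0.077,0.020,0.015,0,0,0,1],[0,0,0,0,0,0,1]]'
cat >> h.py <<'E'
def to(x,y,z):
    "tool-axis shift to world point, in fractions of 600 mm"
    s=manip.sense(); t=np.array(s['eef_rot']).T@(np.array([x,y,z])-s['ee_pos'])
    print('at',np.round(s['ee_pos'],4),'shift frac',np.round(t/.6,4))
def near(xy,r=.05,zlo=.0035,zhi=.2,tag=None):
    "blob of wrist-view points about xy: circle of its upper rim"
    p,d,c=snap('wrist'); W=world('wrist',d,c)
    if tag: cv2.imwrite(f'pics/{tag}.png',p[...,::-1])
    m=(d>0)&(np.hypot(W[...,0]-xy[0],W[...,1]-xy[1])<r)&(W[...,2]>zlo)&(W[...,2]<zhi)
    P=W[m]; v,u=np.nonzero(m)
    (cx,cy),rad=cv2.minEnclosingCircle(P[:,:2].astype(np.float32))
    print('n',len(P),'circle',round(cx,4),round(cy,4),'dia',round(2*rad,4),'box mid',((P.min(0)+P.max(0))/2).round(4),'ext',np.ptp(P,axis=0).round(4),'z95',np.percentile(P[:,2],95).round(4),'px',u.mean().round(),v.mean().round())
    return p,d,W,P
E
sleep 0; python3 - <<'E'
from h import *
print(np.round(manip.sense()['joint_pos'],2),np.round(manip.sense()['eef_rot'],3).tolist())
p,d,W,P=near((.604,.322),.035,tag='wplate')
t=W[(d>0)&(abs(W[...,2])<.01)]; print('table',np.median(t[:,2]))
m=P[:,2]>.007; (cx,cy),r=cv2.minEnclosingCircle(P[m][:,:2].astype(np.float32)); print(cx,cy,2*r)
to(.604,.322,.1)
E
```

```text
time: 1.15
ee_pos: [0.565, 0.3484, 0.1585]
eef_rot: [[0.943, -0.333, -0.003], [-0.333, -0.943, -0.003], [-0.001, 0.004, -1.0]]
ft_force: [-1.7, 0.3, -0.3]
gripper_width: 0.0854
grip_force: 0.0
[ 0.8   0.51  0.    0.   -1.06  0.44] [[0.943, -0.333, -0.003], [-0.333, -0.943, -0.003], [-0.001, 0.004, -1.0]]
n 1256 circle 0.6048 0.3169 dia 0.054 box mid [0.6057 0.3171 0.0082] ext [0.0385 0.0532 0.0093] z95 0.012 px 328.0 144.0
table 0.0008710793008916418
0.6053566932678223 0.3243565857410431 0.039800167083740234
at [0.5635 0.35   0.1593] shift frac [0.0793 0.0214 0.0988]
```

View pics/wplate.png

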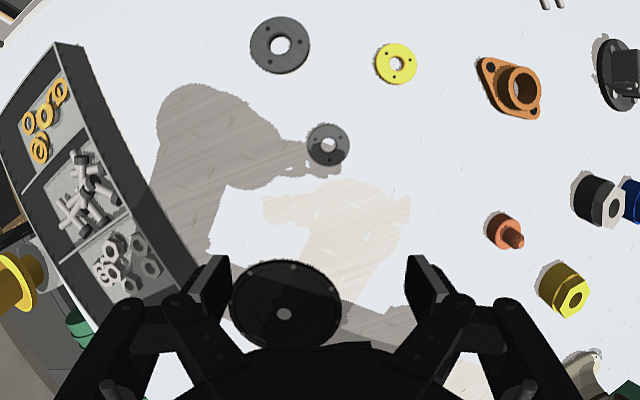

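The wrist picture shows the plate at (328,145), the large disc at (280,45) and the yellow one at (396,64). The fingers straddle y≈280 and the diaphragm is at (286,305). The plate fits at (0.6054, 0.3244), dia. 39.8 mm, top 12 mm, which agrees with its size. Now I'll go above it.

```bash
python3 -m creep '[[0.02,0.0055,0.033,0,0,0,1],[0.02,0.0055,0.033,0,0,0,1],[0.02,0.0055,0.033,0,0,0,1],[0.02,0.0055,0.033,0,0,0,1],[0,0,0,0,0,0,1],[0,0,0,0,0,0,1],[0,0,0,0,0,0,1]]' >/dev/null
python3 - <<'E'
from h import *
p,d,W,P=near((.605,.324),.03,zlo=.006,tag='wplate2')
m=P[:,2]>.008; (cx,cy),r=cv2.minEnclosingCircle(P[m][:,:2].astype(np.float32)); print(cx,cy,2*r)
t=W[(d>0)&(abs(W[...,2])<.006)]; print('table',np.median(t[:,2]))
a=np.load('scene0.npz'); Ws=a['W'][125:165,380:440]; k=(Ws[...,2]>.0045)&(a['p'][125:165,380:440].max(-1)<70); print('diaphragm',np.median(Ws[k],0))
to(.6054,.3244,.013)
E
```

```text
n 14148 circle 0.6122 0.3216 dia 0.0581 box mid [0.6078 0.3215 0.0919] ext [0.0446 0.055  0.1716] z95 0.1747 px 325.0 349.0
0.6122298240661621 0.3215603232383728 0.05813669413328171
table 0.0008195519006927721
diaphragm [0.45440984 0.42259259 0.00776924]
at [0.6029 0.3259 0.0839] shift frac [0.0046 0.0013 0.1181]
```

View pics/wplate2.png

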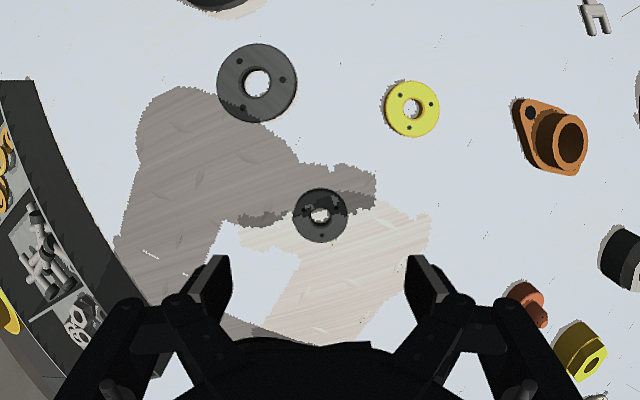

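The plate is at (320,216), centred between the pads (232 and 405). I'll refit it without the gripper's points and measure where the fingertips are.

```bash
python3 - <<'E'
from h import *
p,d,W,P=near((.605,.324),.03,zlo=.007,zhi=.02)
m=P[:,2]>.009; (cx,cy),r=cv2.minEnclosingCircle(P[m][:,:2].astype(np.float32)); print(cx,cy,2*r)
s=manip.sense(); T=(W-s['ee_pos'])@np.array(s['eef_rot'])
k=(d>0)&(abs(T[...,1])<.07)&(abs(T[...,0])<.04)&(T[...,2]<.04)&(T[...,2]>-.06)
Q=T[k]; print('finger tool-frame max z', np.percentile(Q,[0,1,50,99,100],axis=0).round(4))
to(cx,cy,.03)
E
```

```text
n 2014 circle 0.6052 0.3244 dia 0.0398 box mid [0.6052 0.3246 0.01  ] ext [0.039  0.0391 0.0058] z95 0.0118 px 320.0 216.0
0.6051539778709412 0.3244155943393707 0.039762772619724274
finger tool-frame max z [[-0.0122 -0.07   -0.06  ]
 [-0.0098 -0.0681 -0.0598]
 [ 0.0078  0.0389 -0.0503]
 [ 0.0143  0.0678 -0.0056]
 [ 0.0171  0.07   -0.0019]]
at [0.6029 0.3258 0.0838] shift frac [0.0041 0.0011 0.0897]
```

```bash
python3 -m creep '[[0.004,0.001,0.03,0,0,0,0.12],[0,0,0.03,0,0,0,0.12],[0,0,0.01,0,0,0,0.12],[0,0,0,0,0,0,0.12],[0,0,0,0,0,0,0.12],[0,0,0,0,0,0,0.12],[0,0,0,0,0,0,0.12]]' 40 | grep -v rot
cat >> h.py <<'E'
def tips():
    p,d,c=snap('wrist'); W=world('wrist',d,c); s=manip.sense(); T=(W-s['ee_pos'])@np.array(s['eef_rot'])
    k=(d>0)&(abs(T[...,1])<.06)&(abs(T[...,0])<.02)&(T[...,2]<.02)&(T[...,2]>-.04)&(W[...,2]>.016)
    Q=T[k]; print('tips z',np.percentile(Q[:,2],[95,99,99.8]).round(4),'width',s['gripper_width'])
E
python3 - <<'E'
from h import *
tips()
p,d,W,P=near((.605,.324),.03,zlo=.007,zhi=.016,tag='wplate3')
to(.6052,.3244,.011)
E
```

```text
time: 2.7
ee_pos: [0.6054, 0.3237, 0.0412]
ft_force: [-0.4, 0.5, -1.2]
gripper_width: 0.0476
grip_force: 0.0
tips z [0.0014 0.005  0.0073] width 0.047752776708975486
n 2912 circle 0.6053 0.3243 dia 0.0397 box mid [0.6054 0.3245 0.0099] ext [0.0393 0.0389 0.0059] z95 0.0117 px 318.0 244.0
at [0.6052 0.3235 0.0408] shift frac [-0.0005 -0.0014  0.0496]
```

```bash
python3 -m creep '[[0,-0.0014,0.016,0,0,0,0.12],[0,0,0.016,0,0,0,0.12],[0,0,0.012,0,0,0,0.12],[0,0,0.004,0,0,0,0.12],[0,0,0,0,0,0,0.12],[0,0,0,0,0,0,-0.3],[0,0,0,0,0,0,-0.3],[0,0,0,0,0,0,-0.3],[0,0,0,0,0,0,-0.3]]' 40 | grep -v rot; python3 -m creep '[[0,0,-0.01,0,0,0,-0.3],[0,0,-0.025,0,0,0,-0.3],[0,0,-0.04,0,0,0,-0.3],[0,0,-0.05,0,0,0,-0.3],[0,0,-0.06,0,0,0,-0.3],[0,0,-0.06,0,0,0,-0.3],[0,0,-0.06,0,0,0,-0.3],[0,0,0,0,0,0,-0.3]]' | grep -v rot
python3 - <<'E'
from h import *
p,d,c=snap('wrist'); cv2.imwrite('pics/hold1.png',p[...,::-1])
s=manip.sense(); W=world('wrist',d,c); T=(W-s['ee_pos'])@np.array(s['eef_rot'])
k=(d>0)&(abs(T[...,1])<.018)&(abs(T[...,0])<.03)&(abs(T[...,2])<.03); Q=T[k]; print(len(Q),np.percentile(Q,[1,50,99],axis=0).round(4))
to(.59,-.086,.23)
E
```

```text
time: 3.7
ee_pos: [0.6053, 0.3241, 0.0115]
ft_force: [0.5, -0.0, 0.7]
gripper_width: 0.0362
grip_force: 40.1
time: 4.5
ee_pos: [0.6082, 0.3257, 0.2034]
ft_force: [0.5, 0.9, 1.2]
gripper_width: 0.0362
grip_force: 40.1
4656 [[-0.0164 -0.0175 -0.0284]
 [ 0.0048  0.0009 -0.0028]
 [ 0.0203  0.0173  0.0061]]
at [0.6066 0.325  0.1998] shift frac [ 0.1977  0.6561 -0.0544]
```

View pics/hold1.png

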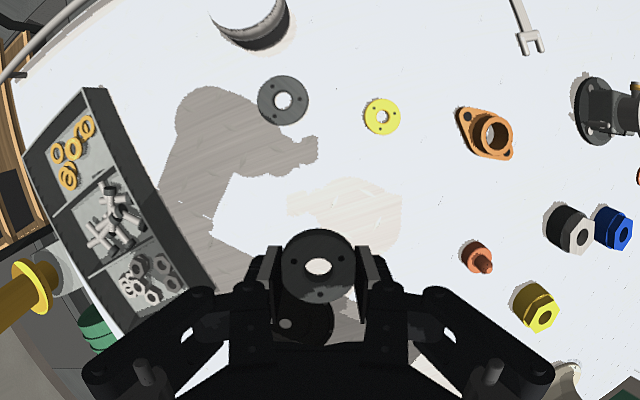

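The held plate is at (318,265), level between the pads. Now I'll move over the holder, still high enough to see it.

```bash
python3 -m creep '[[0.01,0.03,-0.006,0,0,0,-0.3],[0.0185,0.062,-0.006,0,0,0,-0.3],[0.022,0.073,-0.006,0,0,0,-0.3],[0.022,0.073,-0.006,0,0,0,-0.3],[0.022,0.073,-0.006,0,0,0,-0.3],[0.022,0.073,-0.006,0,0,0,-0.3],[0.022,0.073,-0.006,0,0,0,-0.3],[0.022,0.073,-0.006,0,0,0,-0.3],[0.0185,0.062,-0.006,0,0,0,-0.3],[0.01,0.03,0,0,0,0,-0.3]]' >/dev/null; python3 -m creep '[[0.008,0.03,0,0,0,0,-0.3],[0,0,0,0,0,0,-0.3],[0,0,0,0,0,0,-0.3],[0,0,0,0,0,0,-0.3]]' | grep -v rot
cat >> h.py <<'E'
def fit(P,zlo,zhi,name=''):
    Q=P[(P[:,2]>zlo)&(P[:,2]<zhi)]
    if len(Q)<5: print(name,'few');return
    (cx,cy),r=cv2.minEnclosingCircle(Q[:,:2].astype(np.float32)); print(name,len(Q),'circle',round(cx,4),round(cy,4),'dia',round(2*r,4),'mean',Q.mean(0).round(4))
E
python3 - <<'E'
from h import *
p,d,W,P=near((.59,-.087),.045,zlo=.09,zhi=.14,tag='holder1')
fit(P,.1,.112,'collar');fit(P,.114,.119,'neck');fit(P,.122,.129,'pin');fit(P,.131,.14,'pintop')
s=manip.sense(); T=(W-s['ee_pos'])@np.array(s['eef_rot'])
k=(d>0)&(abs(T[...,1])<.03)&(abs(T[...,0])<.03)&(abs(T[...,2]+.002)<.004);Q=T[k];print(Q.mean(0),cv2.minEnclosingCircle(Q[:,:2].astype(np.float32)))
print(np.histogram(P[:,2],bins=np.arange(.09,.142,.002)))
to(.59,-.087,.15)
E
```

```text
time: 5.95
ee_pos: [0.5888, -0.0839, 0.2263]
ft_force: [-0.4, 0.0, -0.6]
gripper_width: 0.0359
grip_force: 40.2
n 4529 circle 0.5946 -0.0879 dia 0.0745 box mid [ 0.5948 -0.0859  0.114 ] ext [0.0732 0.0664 0.0479] z95 0.1179 px 320.0 195.0
collar 2571 circle 0.5903 -0.0861 dia 0.067 mean [ 0.595  -0.0874  0.1068]
neck 1562 circle 0.5903 -0.0857 dia 0.0407 mean [ 0.5912 -0.0862  0.1166]
pin 30 circle 0.5908 -0.086 dia 0.0096 mean [ 0.5937 -0.0867  0.126 ]
pintop 82 circle 0.5907 -0.0859 dia 0.0085 mean [ 0.5909 -0.0861  0.1341]
[ 0.00163129 -0.00034442  0.00046013] ((0.00748417479917407, -6.791204214096069e-06), 0.030089998617768288)
(array([  82,   74,    3,    0,    2,   13,   19,  333, 2092,   86,   28,
         74,  351, 1162,   50,   15,    8,    7,    7,   21,   32,   28,
         28,   14,    0]), array([0.09 , 0.092, 0.094, 0.096, 0.098, 0.1  , 0.102, 0.104, 0.106,
       0.108, 0.11 , 0.112, 0.114, 0.116, 0.118, 0.12 , 0.122, 0.124,
       0.126, 0.128, 0.13 , 0.132, 0.134, 0.136, 0.138, 0.14 ]))
at [ 0.589  -0.0837  0.2264] shift frac [0.0035 0.0047 0.1274]
```

View pics/holder1.png

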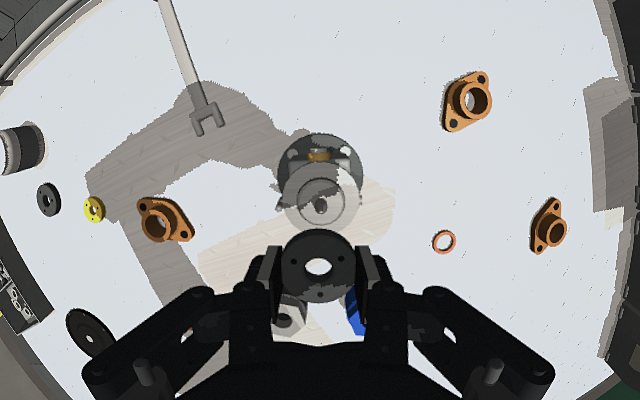

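The holder fits at (0.5903, -0.0858). Its collar, neck and pin agree to within 0.5 mm, with diameters 67/41 mm and heights 107/116.6/136 mm as stated. Next I'll check where the plate sits in the hand with the same camera.

```bash
python3 - <<'E'
from h import *
p,d,c=snap('wrist'); W=world('wrist',d,c); s=manip.sense(); T=(W-s['ee_pos'])@np.array(s['eef_rot'])
k=(d>0)&(abs(T[...,1])<.017)&(abs(T[...,0])<.024)&(abs(T[...,2]-.0005)<.004); Q=T[k]
print(len(Q),Q.mean(0).round(4),np.ptp(Q,axis=0).round(4))
for y in (-.012,-.004,0,.004,.012):
    q=Q[abs(Q[:,1]-y)<.0015]; print(y,np.sort(q[:,0])[[0,-1]].round(4), 'hole', np.sort(q[:,0])[np.argmax(np.diff(np.sort(q[:,0])))].round(4),np.diff(np.sort(q[:,0])).max().round(4),'z',q[:,2].mean().round(4))
q=Q[abs(Q[:,0]-0.001)<.0015]; ys=np.sort(q[:,1]); i=np.argmax(np.diff(ys)); print('hole y',ys[i:i+2])
E
```

```text
3691 [ 0.0015 -0.0002  0.001 ] [0.0392 0.034  0.0057]
-0.012 [-0.0172  0.0161] hole -0.0171 0.0009 z 0.0009
-0.004 [-0.0194  0.019 ] hole -0.0052 0.01 z 0.0012
0 [-0.0193  0.0195] hole -0.0067 0.0128 z 0.0011
0.004 [-0.0197  0.0189] hole -0.0035 0.0074 z 0.0011
0.012 [-0.0159  0.0157] hole -0.015 0.0007 z 0.001
hole y [-0.00738414  0.00628804]
```

The plate is centred on the TCP to within 0.5 mm. Now I'll lower it to just above the pin and trim.

```bash
python3 -m creep '[[0.003,0.003,0.02,0,0,0,-0.3],[0,0,0.035,0,0,0,-0.3],[0,0,0.035,0,0,0,-0.3],[0,0,0.025,0,0,0,-0.3],[0,0,0.01,0,0,0,-0.3],[0,0,0,0,0,0,-0.3],[0,0,0,0,0,0,-0.3],[0,0,0,0,0,0,-0.3],[0,0,0,0,0,0,-0.3]]'
python3 -c "
from h import *
to(.5903,-.0858,.1275)"
```

```text
time: 6.95
ee_pos: [0.5907, -0.0865, 0.1526]
eef_rot: [[0.945, -0.327, 0.002], [-0.327, -0.945, 0.0], [0.002, -0.001, -1.0]]
ft_force: [0.5, -0.5, -0.5]
gripper_width: 0.0361
grip_force: 40.2
at [ 0.5907 -0.0865  0.1526] shift frac [-0.0012 -0.0008  0.0418]
```

```bash
python3 -m creep '[[-0.001,-0.0007,0.006,0,0,0,-0.3],[0,0,0.006,0,0,0,-0.3],[0,0,0.006,0,0,0,-0.3],[0,0,0.006,0,0,0,-0.3],[0,0,0.005,0,0,0,-0.3],[0,0,0.004,0,0,0,-0.3],[0,0,0.004,0,0,0,-0.3],[0,0,0.003,0,0,0,-0.3],[0,0,0,0,0,0,-0.3],[0,0,0,0,0,0,-0.3]]'
python3 -c "
from h import *
to(.5903,-.0858,.1275)"
```

```text
time: 7.95
ee_pos: [0.5899, -0.086, 0.1278]
eef_rot: [[0.945, -0.327, 0.0], [-0.327, -0.945, 0.0], [0.0, -0.0, -1.0]]
ft_force: [-0.3, -0.0, -1.3]
gripper_width: 0.0362
grip_force: 40.2
at [ 0.5899 -0.086   0.1278] shift frac [ 0.0005 -0.0005  0.0004]
```

```bash
python3 -m creep '[[0,0,0.0008,0,0,0,-0.3],[0,0,0,0,0,0,-0.1],[0,0,0,0,0,0,0.05],[0,0,0,0,0,0,0.15],[0,0,0,0,0,0,0.15],[0,0,0,0,0,0,0.15],[0,0,-0.01,0,0,0,0.15],[0,0,-0.04,0,0,0,0.15],[0,0,-0.06,0,0,0,0.15],[0,0,-0.06,0,0,0,0.15]]' | grep -v rot; python3 -m creep '[[0,0,-0.01,0,0,0,0.15],[0,0,0,0,0,0,0.15],[0,0,0,0,0,0,0.15],[0,0,0,0,0,0,0.15]]' | grep -v rot
python3 - <<'E'
from h import *
p,d,W,P=near((.59,-.087),.045,zlo=.09,zhi=.15,tag='holder2')
fit(P,.1,.110,'collar');fit(P,.123,.128,'plate');fit(P,.131,.14,'pintop')
to(.458,.166,.14)
E
```

```text
time: 8.95
ee_pos: [0.5896, -0.0861, 0.2305]
ft_force: [0.5, 0.2, 0.8]
gripper_width: 0.0489
grip_force: 0.0
time: 9.35
ee_pos: [0.589, -0.086, 0.2336]
ft_force: [0.1, -1.0, -0.6]
gripper_width: 0.049
grip_force: 0.0
n 4440 circle 0.5942 -0.0871 dia 0.0743 box mid [ 0.594  -0.0856  0.114 ] ext [0.0732 0.0656 0.048 ] z95 0.1277 px 318.0 195.0
collar 2331 circle 0.5902 -0.086 dia 0.067 mean [ 0.5947 -0.0876  0.1067]
plate 1520 circle 0.5897 -0.0851 dia 0.0404 mean [ 0.5909 -0.0855  0.1266]
pintop 73 circle 0.5888 -0.0852 dia 0.0066 mean [ 0.591  -0.086   0.1341]
at [ 0.5891 -0.086   0.2337] shift frac [-0.3434 -0.3257  0.1567]
```

View pics/holder2.png

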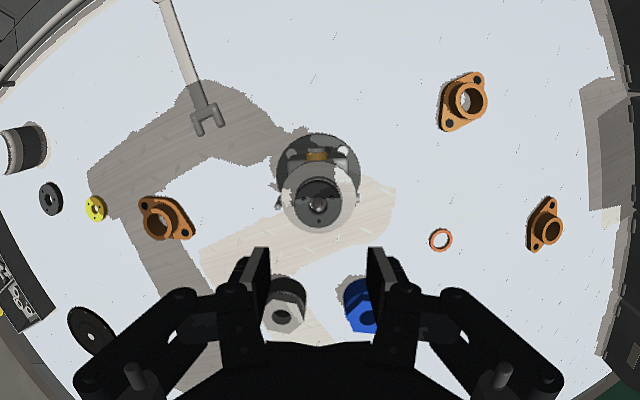

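The plate is seated on the holder at (318,205): top at 126.6 mm, within 1 mm of the axis, and let go. Next is the nozzle.

```bash
python3 -m creep '[[-0.03,-0.028,0,0,0,0,0.25],[-0.05,-0.047,0,0,0,0,0.25],[-0.055,-0.053,0,0,0,0,0.25],[-0.055,-0.053,0.02,0,0,0,0.25],[-0.055,-0.053,0.04,0,0,0,0.25],[-0.05,-0.048,0.045,0,0,0,0.25],[-0.035,-0.033,0.04,0,0,0,0.25],[-0.0135,-0.011,0.012,0,0,0,0.25],[0,0,0,0,0,0,0.25],[0,0,0,0,0,0,0.25]]' >/dev/null;  python3 -m creep '[[0,0,0,0,0,0,0.25],[0,0,0,0,0,0,0.25],[0,0,0,0,0,0,0.25]]' | grep -v rot
python3 - <<'E'
from h import *
p,d,W,P=near((.458,.166),.03,zlo=.006,zhi=.06,tag='noz')
fit(P,.006,.019,'body');fit(P,.019,.025,'shoulder');fit(P,.026,.04,'stem');fit(P,.045,.06,'tip')
Q=P[(P[:,2]>.019)&(P[:,2]<.025)]
r=np.linalg.lstsq(np.c_[2*Q[:,:2],np.ones(len(Q))],(Q[:,:2]**2).sum(1),rcond=None)[0];print(r[:2])
tips(); to(.458,.166,.14)
E
```

```text
time: 10.7
ee_pos: [0.4603, 0.1643, 0.1424]
ft_force: [-0.3, -0.4, 0.1]
gripper_width: 0.0528
grip_force: 0.0
n 1462 circle 0.4579 0.1675 dia 0.037 box mid [0.4579 0.1674 0.0281] ext [0.0361 0.0359 0.0437] z95 0.0481 px 316.0 204.0
body 114 circle 0.4638 0.1651 dia 0.0334 mean [0.4716 0.1621 0.0124]
shoulder 853 circle 0.4578 0.1677 dia 0.0368 mean [0.4608 0.1663 0.0226]
stem 94 circle 0.4604 0.1666 dia 0.0175 mean [0.4645 0.1651 0.0334]
tip 196 circle 0.4578 0.1677 dia 0.0143 mean [0.4582 0.1673 0.0474]
[0.45738596 0.16780968]
tips z [0.0007 0.0048 0.0063] width 0.05348103836893701
at [0.46   0.1645 0.1422] shift frac [-0.004  -0.0013  0.0036]
```

View pics/noz.png

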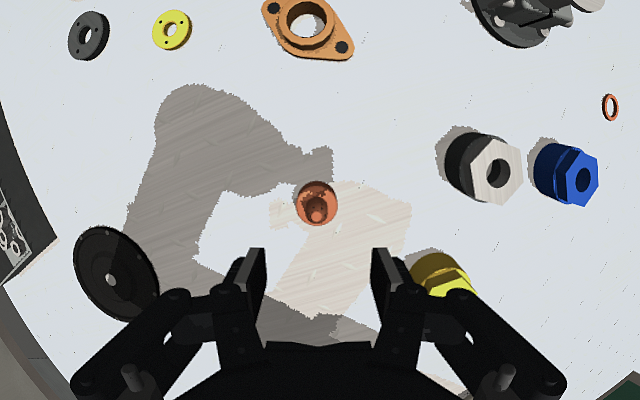

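The nozzle stands at (316,204) in the picture and fits at (0.4578, 0.1677): shoulder dia. 36.8 mm at 22.6 mm, tip at 48 mm. Lowering now.

```bash
python3 -m creep '[[-0.0052,-0.0038,0.02,0,0,0,0.25],[0,0,0.04,0,0,0,0.25],[0,0,0.04,0,0,0,0.25],[0,0,0.02,0,0,0,0.25],[0,0,0,0,0,0,0.25],[0,0,0,0,0,0,0.25],[0,0,0,0,0,0,0.25],[0,0,0,0,0,0,0.25]]' | grep -v rot
python3 - <<'E'
from h import *
p,d,W,P=near((.458,.1675),.022,zlo=.006,zhi=.053)
fit(P,.019,.025,'shoulder');fit(P,.045,.053,'tip')
to(.4578,.1677,.0165)
E
```

```text
time: 11.6
ee_pos: [0.458, 0.1684, 0.0708]
ft_force: [0.2, 0.6, -0.3]
gripper_width: 0.0534
grip_force: 0.0
n 2676 circle 0.4579 0.1678 dia 0.0371 box mid [0.4578 0.1676 0.0283] ext [0.0364 0.0362 0.0445] z95 0.0483 px 320.0 230.0
shoulder 1446 circle 0.4577 0.1678 dia 0.0369 mean [0.4624 0.166  0.0226]
tip 375 circle 0.4577 0.1677 dia 0.0145 mean [0.4587 0.1673 0.0475]
at [0.4579 0.1684 0.0707] shift frac [0.0001 0.0012 0.0903]
```

```bash
python3 -m creep '[[0,0.0011,0.02,0,0,0,0.25],[0,0,0.03,0,0,0,0.25],[0,0,0.025,0,0,0,0.25],[0,0,0.012,0,0,0,0.25],[0,0,0.003,0,0,0,0.25],[0,0,0,0,0,0,0.25],[0,0,0,0,0,0,-0.3],[0,0,0,0,0,0,-0.3],[0,0,0,0,0,0,-0.3],[0,0,0,0,0,0,-0.3]]' 40 | grep -v rot; python3 -m creep '[[0,0,0,0,0,0,-0.3],[0,0,-0.01,0,0,0,-0.3],[0,0,-0.03,0,0,0,-0.3],[0,0,-0.05,0,0,0,-0.3],[0,0,-0.07,0,0,0,-0.3],[0,0,-0.07,0,0,0,-0.3],[0,0,-0.07,0,0,0,-0.3],[0,0,-0.05,0,0,0,-0.3],[0,0,-0.02,0,0,0,-0.3],[0,0,0,0,0,0,-0.3]]' | grep -v rot; python3 -c "
from h import *
to(.5903,-.0857,.23)"
```

```text
time: 12.65
ee_pos: [0.4577, 0.1677, 0.0168]
ft_force: [-0.6, -0.1, 6.6]
gripper_width: 0.0347
grip_force: 39.8
time: 13.65
ee_pos: [0.4573, 0.1677, 0.2388]
ft_force: [0.3, -0.5, -2.8]
gripper_width: 0.0347
grip_force: 40.5
at [0.4573 0.1677 0.2388] shift frac [0.3475 0.3267 0.0141]
```

```bash
python3 -m creep '[[0.025,0.023,0,0,0,0,-0.3],[0.045,0.042,0.002,0,0,0,-0.3],[0.05,0.048,0.002,0,0,0,-0.3],[0.05,0.048,0.002,0,0,0,-0.3],[0.05,0.048,0.002,0,0,0,-0.3],[0.05,0.048,0.002,0,0,0,-0.3],[0.045,0.042,0.002,0,0,0,-0.3],[0.025,0.023,0,0,0,0,-0.3],[0.0075,0.0047,0,0,0,0,-0.3],[0,0,0,0,0,0,-0.3]]' >/dev/null; python3 -m creep '[[0,0,0,0,0,0,-0.3],[0,0,0,0,0,0,-0.3],[0,0,0,0,0,0,-0.3]]'
python3 - <<'E'
from h import *
p,d,W,P=near((.59,-.087),.045,zlo=.09,zhi=.15,tag='hold2')
fit(P,.1,.110,'collar');fit(P,.123,.128,'plate');fit(P,.131,.14,'pintop')
s=manip.sense(); T=((W-s['ee_pos'])@np.array(s['eef_rot'])).reshape(-1,3)
for a,b,n in ((-.034,-.028,'tip'),(-.0225,-.01,'stem'),(-.009,-.002,'shoulder'),):
    k=(abs(T[:,1])<.0165)&(abs(T[:,0])<.024)&(T[:,2]>a)&(T[:,2]<b); q=T[k]; print(n,len(q),q.min(0).round(4),q.max(0).round(4))
to(.5903,-.0858,.17)
E
```

```text
time: 14.95
ee_pos: [0.59, -0.085, 0.2307]
eef_rot: [[0.946, -0.325, 0.0], [-0.325, -0.946, 0.0], [0.0, -0.0, -1.0]]
ft_force: [-0.1, -0.4, -2.6]
gripper_width: 0.0344
grip_force: 40.5
n 4314 circle 0.5944 -0.0873 dia 0.0743 box mid [ 0.5943 -0.0855  0.1144] ext [0.0725 0.0654 0.0488] z95 0.1277 px 320.0 196.0
collar 2228 circle 0.5901 -0.086 dia 0.0669 mean [ 0.5974 -0.0883  0.1067]
plate 1501 circle 0.5901 -0.0854 dia 0.0396 mean [ 0.5913 -0.0856  0.1266]
pintop 80 circle 0.5895 -0.0861 dia 0.0083 mean [ 0.5909 -0.0862  0.134 ]
tip 641 [-0.0077 -0.0073 -0.0333] [ 0.0113  0.0165 -0.028 ]
stem 646 [-0.0101 -0.0096 -0.0225] [ 0.0121  0.0165 -0.01  ]
shoulder 2395 [-0.0143 -0.0165 -0.009 ] [ 0.0185  0.0165 -0.002 ]
at [ 0.59   -0.0851  0.2309] shift frac [0.0008 0.001  0.1014]
```

View pics/hold2.png

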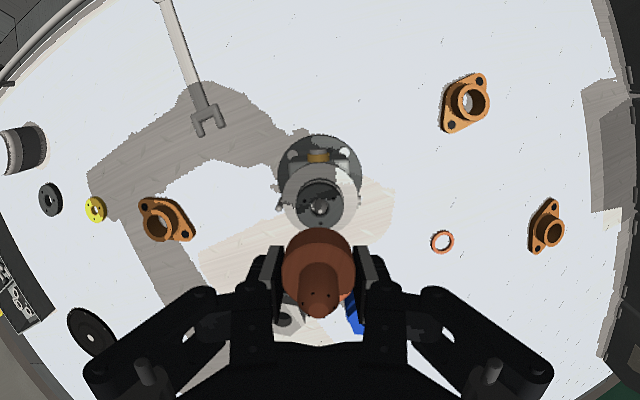

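The nozzle is upright in the hand at (318,275), axis within 0.5 mm of the TCP, and the plate is still centred at (0.590, -0.0855). Now I'll lower it to just above the pin.

```bash
python3 -m creep '[[0.0006,0.001,0.02,0,0,0,-0.3],[0,0,0.035,0,0,0,-0.3],[0,0,0.035,0,0,0,-0.3],[0,0,0.018,0,0,0,-0.3],[0,0,0.006,0,0,0,-0.3],[0,0,0,0,0,0,-0.3],[0,0,0,0,0,0,-0.3],[0,0,0,0,0,0,-0.3],[0,0,0,0,0,0,-0.3]]' | grep -v rot
python3 -c "
from h import *
to(.5901,-.0858,.1428)"
```

```text
time: 15.9
ee_pos: [0.5908, -0.0866, 0.1631]
ft_force: [-1.3, 0.1, -2.4]
gripper_width: 0.0345
grip_force: 40.5
at [ 0.5908 -0.0866  0.1631] shift frac [-0.0017 -0.0009  0.0338]
```

```bash
python3 -m creep '[[-0.0012,-0.0007,0.005,0,0,0,-0.3],[0,0,0.005,0,0,0,-0.3],[0,0,0.005,0,0,0,-0.3],[0,0,0.005,0,0,0,-0.3],[0,0,0.005,0,0,0,-0.3],[0,0,0.004,0,0,0,-0.3],[0,0,0.003,0,0,0,-0.3],[0,0,0.0015,0,0,0,-0.3],[0,0,0,0,0,0,-0.3],[0,0,0,0,0,0,-0.3]]' | grep -v rot
python3 -c "
from h import *
to(.5901,-.0858,.1428)"
```

```text
time: 16.9
ee_pos: [0.5899, -0.0861, 0.1428]
ft_force: [-2.5, 0.7, 2.7]
gripper_width: 0.0345
grip_force: 41.0
at [ 0.5899 -0.0861  0.1428] shift frac [ 0.0002 -0.0006  0.0001]
```

The force went from -2.4 to +2.7 N at the expected height, so it has landed. Releasing and lifting.

```bash
python3 -m creep '[[0,0,0,0,0,0,-0.1],[0,0,0,0,0,0,0.05],[0,0,0,0,0,0,0.2],[0,0,0,0,0,0,0.2],[0,0,0,0,0,0,0.2],[0,0,-0.01,0,0,0,0.2],[0,0,-0.04,0,0,0,0.2],[0,0,-0.05,0,0,0,0.2],[0,0,-0.05,0,0,0,0.2],[0,0,-0.02,0,0,0,0.2]]' | grep -v rot; python3 -m creep '[[0,0,0,0,0,0,0.2],[0,0,0,0,0,0,0.2],[0,0,0,0,0,0,0.2]]' | grep -v rot
python3 - <<'E'
from h import *
p,d,W,P=near((.59,-.087),.035,zlo=.1,zhi=.19)
fit(P,.1,.110,'collar');fit(P,.145,.151,'shoulder');fit(P,.152,.165,'stem');fit(P,.1725,.185,'tip')
to(.443,.0135,.15)
E
```

```text
time: 17.9
ee_pos: [0.5913, -0.0862, 0.2482]
ft_force: [0.3, 0.9, -0.6]
gripper_width: 0.0513
grip_force: 0.0
time: 18.2
ee_pos: [0.5889, -0.086, 0.2422]
ft_force: [-0.1, 0.2, 0.2]
gripper_width: 0.0512
grip_force: 0.0
n 4086 circle 0.5903 -0.0858 dia 0.0666 box mid [ 0.5907 -0.0857  0.1384] ext [0.0648 0.0661 0.0754] z95 0.1717 px 318.0 194.0
collar 1875 circle 0.5903 -0.0858 dia 0.0666 mean [ 0.5995 -0.0891  0.1067]
shoulder 1041 circle 0.5903 -0.0854 dia 0.0369 mean [ 0.5937 -0.0867  0.1486]
stem 113 circle 0.5929 -0.0861 dia 0.0171 mean [ 0.5972 -0.0875  0.1588]
tip 181 circle 0.5898 -0.0852 dia 0.0106 mean [ 0.5908 -0.0856  0.1743]
at [ 0.5891 -0.086   0.2423] shift frac [-0.2838 -0.0774  0.1546]
```

The nozzle is seated: shoulder at 148.6 mm, centred within 0.5 mm. Now the steel nut.

```bash
python3 -m creep '[[-0.02,-0.006,0,0,0,0,0.7],[-0.045,-0.012,0,0,0,0,0.7],[-0.06,-0.016,0,0,0,0,0.7],[-0.06,-0.016,0.025,0,0,0,0.7],[-0.05,-0.014,0.05,0,0,0,0.7],[-0.03,-0.009,0.05,0,0,0,0.7],[-0.018,-0.004,0.03,0,0,0,0.7],[0,0,0,0,0,0,0.7],[0,0,0,0,0,0,0.7],[0,0,0,0,0,0,0.7]]' >/dev/null;  python3 -m creep '[[0,0,0,0,0,0,0.7],[0,0,0,0,0,0,0.7],[0,0,0,0,0,0,0.7]]' | grep -v rot
python3 - <<'E'
from h import *
p,d,W,P=near((.443,.0135),.04,zlo=.006,zhi=.06,tag='nut')
fit(P,.049,.06,'top');fit(P,.03,.0375,'skirttop');fit(P,.006,.06,'all')
Q=P[(P[:,2]>.05)]; 
s=manip.sense(); R=np.array(s['eef_rot'])
hull=cv2.convexHull(((Q-s['ee_pos'])@R)[:,:2].astype(np.float32)*1000)[:,0]; 
ap=cv2.approxPolyDP(hull.reshape(-1,1,2),5,True)[:,0]; print('hex corners tool mm',ap.round(1).tolist())
for n,(u,v) in dict(blue=(266,191),yellow=(304,156)).items():
    w=np.load('scene0.npz')['W'][v-8:v+9,u-8:u+9].reshape(-1,3); w=w[w[:,2]>.045]; print(n,w.mean(0).round(3))
tips(); to(.443,.0135,.15)
E
```

```text
time: 19.55
ee_pos: [0.4449, 0.013, 0.1515]
ft_force: [-0.2, 0.3, 0.1]
gripper_width: 0.0723
grip_force: 0.0
n 3874 circle 0.4446 0.0139 dia 0.0606 box mid [0.445  0.0139 0.0306] ext [0.0591 0.0602 0.049 ] z95 0.0537 px 318.0 203.0
top 2805 circle 0.4444 0.0139 dia 0.0587 mean [0.4452 0.0138 0.0527]
skirttop 476 circle 0.4446 0.0139 dia 0.0606 mean [0.4606 0.0061 0.036 ]
all 3874 circle 0.4446 0.0139 dia 0.0606 mean [0.4492 0.0123 0.0476]
hex corners tool mm [[27.299999237060547, -9.300000190734863], [19.899999618530273, 19.200000762939453], [-7.400000095367432, 27.700000762939453], [-28.399999618530273, 7.400000095367432], [-21.700000762939453, -21.0], [6.300000190734863, -29.0]]
blue [ 0.426 -0.099  0.064]
yellow [0.356 0.067 0.066]
tips z [-0.0033  0.0002  0.0012] width 0.07251870459691542
at [0.4446 0.013  0.1513] shift frac [-0.0029  0.0001  0.0021]
```

View pics/nut.png

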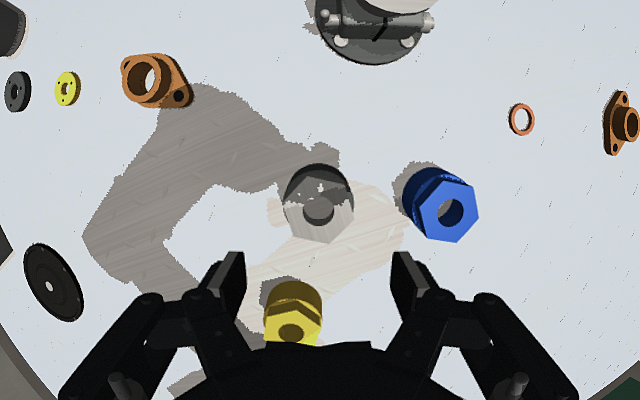

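The steel nut is at (318,203), with blue at (440,203) and yellow at (293,310). It fits at (0.4446, 0.0139): skirt dia. 60.6 mm, top 53 mm. The fingers have room on both sides.

```bash
python3 -m creep '[[-0.0005,-0.0014,0.02,0,0,0,0.7],[0,0,0.04,0,0,0,0.7],[0,0,0.04,0,0,0,0.7],[0,0,0.025,0,0,0,0.7],[0,0,0.007,0,0,0,0.7],[0,0,0,0,0,0,0.7],[0,0,0,0,0,0,0.7],[0,0,0,0,0,0,0.7]]' | grep -v rot
python3 - <<'E'
from h import *
p,d,W,P=near((.4445,.014),.032,zlo=.03,zhi=.057)
fit(P,.049,.06,'top');to(.4446,.0139,.02)
E
```

```text
time: 20.45
ee_pos: [0.4452, 0.0143, 0.0728]
ft_force: [-0.4, -0.0, 0.4]
gripper_width: 0.0726
grip_force: 0.0
n 7496 circle 0.4448 0.0137 dia 0.06 box mid [0.4446 0.0122 0.0425] ext [0.0594 0.0559 0.0248] z95 0.0536 px 320.0 244.0
top 5540 circle 0.4443 0.014 dia 0.0591 mean [0.446  0.0135 0.0527]
at [0.445  0.0142 0.0728] shift frac [-0.0007  0.0008  0.088 ]
```

```bash
python3 -m creep '[[-0.0007,0.0006,0.02,0,0,0,0.7],[0,0,0.03,0,0,0,0.7],[0,0,0.023,0,0,0,0.7],[0,0,0.012,0,0,0,0.7],[0,0,0.003,0,0,0,0.7],[0,0,0,0,0,0,0.7],[0,0,0,0,0,0,0.2],[0,0,0,0,0,0,0.2],[0,0,0,0,0,0,0.2],[0,0,0,0,0,0,0.2]]' 50 | grep -v rot; python3 -m creep '[[0,0,0,0,0,0,0.2],[0,0,-0.01,0,0,0,0.2],[0,0,-0.03,0,0,0,0.2],[0,0,-0.05,0,0,0,0.2],[0,0,-0.07,0,0,0,0.2],[0,0,-0.07,0,0,0,0.2],[0,0,-0.07,0,0,0,0.2],[0,0,-0.05,0,0,0,0.2],[0,0,-0.02,0,0,0,0.2],[0,0,0,0,0,0,0.2]]' | grep -v rot; python3 -c "
from h import *
to(.5903,-.0857,.25)"
```

```text
time: 21.5
ee_pos: [0.4444, 0.014, 0.0203]
ft_force: [-1.4, -0.2, 5.0]
gripper_width: 0.0596
grip_force: 52.6
time: 22.5
ee_pos: [0.4444, 0.014, 0.2434]
ft_force: [1.0, -0.0, -4.1]
gripper_width: 0.0594
grip_force: 54.7
at [0.4444 0.014  0.2434] shift frac [ 0.2842  0.0776 -0.0103]
```

```bash
python3 -m creep '[[0.02,0.006,0,0,0,0,0.2],[0.04,0.011,0,0,0,0,0.2],[0.05,0.0135,0,0,0,0,0.2],[0.05,0.0135,0,0,0,0,0.2],[0.05,0.0135,0,0,0,0,0.2],[0.04,0.011,0,0,0,0,0.2],[0.025,0.007,0,0,0,0,0.2],[0.009,0.002,0,0,0,0,0.2],[0,0,0,0,0,0,0.2],[0,0,0,0,0,0,0.2]]' >/dev/null; python3 -m creep '[[0,0,0,0,0,0,0.2],[0,0,0,0,0,0,0.2],[0,0,0,0,0,0,0.2]]'
python3 - <<'E'
from h import *
p,d,W,P=near((.59,-.087),.035,zlo=.1,zhi=.182,tag='hold3')
fit(P,.1,.110,'collar');fit(P,.145,.151,'shoulder');fit(P,.1725,.182,'tip')
s=manip.sense(); T=((W-s['ee_pos'])@np.array(s['eef_rot'])).reshape(-1,3)
k=(abs(T[:,1])<.024)&(abs(T[:,0])<.034)&(T[:,2]>-.038)&(T[:,2]<-.028);q=T[k];print('nut top',len(q),q.min(0).round(4),q.max(0).round(4),q.mean(0).round(4))
A=np.c_[q[:,:2],np.ones(len(q))]; print('top plane',np.linalg.lstsq(A,q[:,2],rcond=None)[0].round(4))
to(.5902,-.0858,.1985)
E
```

```text
time: 23.8
ee_pos: [0.5895, -0.0854, 0.2415]
eef_rot: [[0.945, -0.326, 0.001], [-0.326, -0.945, 0.0], [0.0, -0.0, -1.0]]
ft_force: [-0.0, -0.1, -2.4]
gripper_width: 0.0592
grip_force: 54.7
n 2764 circle 0.5903 -0.0859 dia 0.0665 box mid [ 0.5953 -0.0858  0.1269] ext [0.0552 0.0656 0.0534] z95 0.1491 px 319.0 186.0
collar 1678 circle 0.5903 -0.0859 dia 0.0665 mean [ 0.6026 -0.0901  0.1067]
shoulder 525 circle 0.5951 -0.0873 dia 0.0339 mean [ 0.601  -0.0892  0.1485]
tip few
nut top 8219 [-0.0194 -0.024  -0.0342] [ 0.0279  0.024  -0.028 ] [ 0.0064 -0.0002 -0.0321]
top plane [ 0.003  -0.0023 -0.0321]
at [ 0.5896 -0.0855  0.2415] shift frac [0.0011 0.0002 0.0717]
```

View pics/hold3.png

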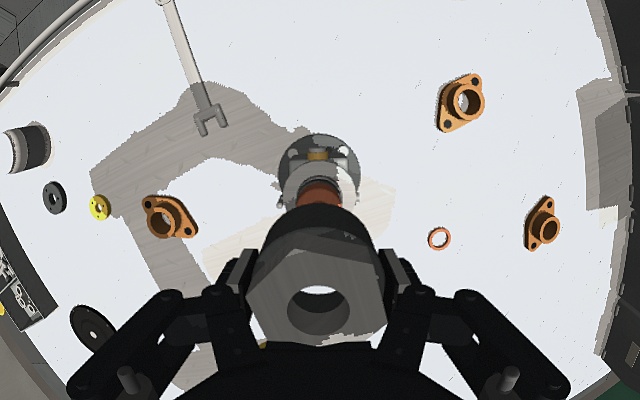

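The nut is held level at (318,280), with the nozzle visible below at (318,195). Lowering to just above the tip.

```bash
python3 -m creep '[[0.0008,0.0002,0.015,0,0,0,0.2],[0,0,0.025,0,0,0,0.2],[0,0,0.02,0,0,0,0.2],[0,0,0.01,0,0,0,0.2],[0,0,0,0,0,0,0.2],[0,0,0,0,0,0,0.2],[0,0,0,0,0,0,0.2]]' | grep -v rot
python3 -c "
from h import *
to(.5902,-.0857,.1283)"
```

```text
time: 24.55
ee_pos: [0.5907, -0.0861, 0.1999]
ft_force: [-1.1, -1.0, -3.2]
gripper_width: 0.0591
grip_force: 54.7
at [ 0.5907 -0.0861  0.1999] shift frac [-0.0012 -0.0003  0.1193]
```

```bash
python3 -m creep '[[-0.0009,-0.0003,0.008,0,0,0,0.2],[0,0,0.012,0,0,0,0.2],[0,0,0.012,0,0,0,0.2],[0,0,0.012,0,0,0,0.2],[0,0,0.012,0,0,0,0.2],[0,0,0.012,0,0,0,0.2],[0,0,0.01,0,0,0,0.2],[0,0,0.006,0,0,0,0.2],[0,0,0,0,0,0,0.2],[0,0,0,0,0,0,0.2]]' | grep -v rot
python3 -c "
from h import *
to(.5902,-.0857,.1283)"
```

```text
time: 25.55
ee_pos: [0.59, -0.0858, 0.1489]
ft_force: [0.0, -0.8, -3.0]
gripper_width: 0.0593
grip_force: 54.7
at [ 0.59   -0.0858  0.1489] shift frac [ 0.0003 -0.0002  0.0344]
```

```bash
python3 -m creep '[[0.0002,0,0.006,0,0,0,0.2],[0,0,0.006,0,0,0,0.2],[0,0,0.006,0,0,0,0.2],[0,0,0.005,0,0,0,0.2],[0,0,0.004,0,0,0,0.2],[0,0,0.003,0,0,0,0.2],[0,0,0.0025,0,0,0,0.2],[0,0,0.0015,0,0,0,0.2],[0,0,0,0,0,0,0.2],[0,0,0,0,0,0,0.2]]' | grep -v rot
python3 -c "
from h import *
to(.5902,-.0857,.1283)"
```

```text
time: 26.55
ee_pos: [0.59, -0.0858, 0.1285]
ft_force: [0.9, 0.6, -2.0]
gripper_width: 0.0593
grip_force: 54.7
at [ 0.59   -0.0858  0.1285] shift frac [ 0.0003 -0.0002  0.0003]
```

```bash
python3 -m creep '[[0,0,0.0007,0,0,0,0.2],[0,0,0,0,0,0,0.45],[0,0,0,0,0,0,0.6],[0,0,0,0,0,0,0.75],[0,0,0,0,0,0,0.75],[0,0,0,0,0,0,0.75],[0,0,-0.01,0,0,0,0.75],[0,0,-0.04,0,0,0,0.75],[0,0,-0.05,0,0,0,0.75],[0,0,-0.05,0,0,0,0.75]]' | grep -v rot; python3 -m creep '[[0,0,-0.04,0,0,0,0.75],[0,0,-0.02,0,0,0,0.75],[0,0,0,0,0,0,0.75],[0,0,0,0,0,0,0.75],[0,0,0,0,0,0,0.75]]' | grep -v rot
python3 - <<'E'
from h import *
p,d,W,P=near((.59,-.086),.035,zlo=.1,zhi=.19)
fit(P,.157,.164,'nut top');fit(P,.17,.185,'tip')
p,d,c=snap('wrist'); W=world('wrist',d,c); h=(p[...,0].astype(int)-p[...,2]>50)&(abs(W[...,0]-.44)<.06)&(abs(W[...,1]+.23)<.06)&(W[...,2]<.03)
if h.any(): print('washer',h.sum(),W[h].mean(0).round(3)); to(W[h][:,0].mean(),W[h][:,1].mean(),.14)
E
```

```text
time: 27.55
ee_pos: [0.5897, -0.0859, 0.2192]
ft_force: [0.8, 0.6, -0.2]
gripper_width: 0.0747
grip_force: 0.0
time: 28.05
ee_pos: [0.5891, -0.0857, 0.2521]
ft_force: [-0.2, -0.8, -0.1]
gripper_width: 0.0747
grip_force: 0.0
n 5102 circle 0.5926 -0.0865 dia 0.0655 box mid [ 0.5919 -0.0869  0.1385] ext [0.0626 0.0638 0.0754] z95 0.1705 px 318.0 200.0
nut top 3031 circle 0.59 -0.0849 dia 0.0591 mean [ 0.5913 -0.0853  0.1607]
tip 276 circle 0.5902 -0.0854 dia 0.0143 mean [ 0.5911 -0.0857  0.1731]
washer 183 [ 0.454 -0.213  0.006]
at [ 0.5893 -0.0858  0.2524] shift frac [-0.1432  0.2737  0.188 ]
```

The nut is seated: top at 160.7 mm, within 1 mm of the axis. Washer next.

```bash
python3 -m creep '[[-0.015,0.03,0,0,0,0,0.15],[-0.025,0.05,0,0,0,0,0.15],[-0.03,0.055,0,0,0,0,0.15],[-0.03,0.055,0.03,0,0,0,0.15],[-0.025,0.045,0.06,0,0,0,0.15],[-0.013,0.028,0.05,0,0,0,0.15],[-0.005,0.011,0.04,0,0,0,0.15],[0,0,0.01,0,0,0,0.15],[0,0,0,0,0,0,0.15],[0,0,0,0,0,0,0.15]]' >/dev/null;  python3 -m creep '[[0,0,0,0,0,0,0.15],[0,0,0,0,0,0,0.15]]' | grep -v rot
cat >> h.py <<'E'
def washer(tag=None):
    p,d,c=snap('wrist'); W=world('wrist',d,c); h=(p[...,0].astype(int)-p[...,2]>35)&(abs(W[...,0]-.454)<.04)&(abs(W[...,1]+.22)<.04)&(W[...,2]<.03)&(d>0)
    if tag: cv2.imwrite(f'pics/{tag}.png',p[...,::-1])
    P=W[h]; fit(P,-.01,.03,'all'); fit(P,.0045,.012,'top'); print('box',P.min(0).round(4),P.max(0).round(4)); return P
E
python3 -c "
from h import *
P=washer('washer'); m=(P.min(0)+P.max(0))/2
to(m[0],m[1],.05)"
```

```text
time: 29.35
ee_pos: [0.456, -0.2129, 0.141]
ft_force: [-0.1, -0.2, 0.0]
gripper_width: 0.0493
grip_force: 0.0
all 529 circle 0.4529 -0.2126 dia 0.0356 mean [ 0.4536 -0.2132  0.0062]
top 484 circle 0.4537 -0.2135 dia 0.034 mean [ 0.4539 -0.2136  0.0066]
box [ 0.4354 -0.2299 -0.0008] [ 0.47   -0.1962  0.0089]
at [ 0.4558 -0.2129  0.1407] shift frac [-0.0051  0.002   0.1512]
```

View pics/washer.png

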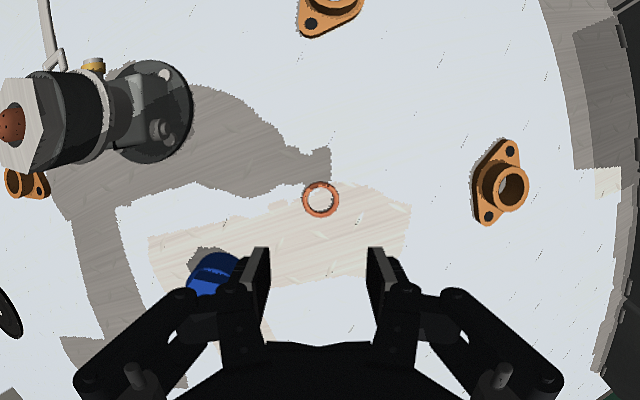

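The washer is at (320,199), fit (0.4537, -0.2135), dia. 34 mm. Gland at (500,185) and blue nut at (212,273) are clear of the fingers.

```bash
python3 -m creep '[[-0.003,0.002,0.03,0,0,0,0.15],[0,0,0.05,0,0,0,0.15],[0,0,0.05,0,0,0,0.15],[0,0,0.02,0,0,0,0.15],[0,0,0.01,0,0,0,0.15],[0,0,0,0,0,0,0.15],[0,0,0,0,0,0,0.15],[0,0,0,0,0,0,0.15]]' | grep -v rot
python3 -c "
from h import *
P=washer(); to(.4537,-.2135,.0105);tips()"
```

```text
time: 30.2
ee_pos: [0.4538, -0.2138, 0.045]
ft_force: [-0.2, -0.1, -0.5]
gripper_width: 0.049
grip_force: 0.0
all 1113 circle 0.452 -0.2129 dia 0.0374 mean [ 0.4541 -0.2134  0.0063]
top 1067 circle 0.4535 -0.2131 dia 0.0341 mean [ 0.4543 -0.2134  0.0065]
box [ 4.334e-01 -2.298e-01 -4.000e-04] [ 0.4703 -0.1961  0.0085]
at [ 0.4537 -0.2138  0.0449] shift frac [-0.0003 -0.0004  0.0573]
tips z [0.0013 0.0053 0.0069] width 0.04913176069217343
```

```bash
python3 -m creep '[[-0.0003,-0.0008,0.018,0,0,0,0.15],[0,0,0.018,0,0,0,0.15],[0,0,0.013,0,0,0,0.15],[0,0,0.006,0,0,0,0.15],[0,0,0.0022,0,0,0,0.15],[0,0,0,0,0,0,0.15],[0,0,0,0,0,0,0.15]]' 25 | grep -v rot; python3 -m creep '[[0,0,0,0,0,0,-0.1],[0,0,0,0,0,0,-0.4],[0,0,0,0,0,0,-0.4],[0,0,0,0,0,0,-0.4],[0,0,0,0,0,0,-0.4]]' 25| grep -v rot
```

```text
time: 31.0
ee_pos: [0.4532, -0.2132, 0.0097]
ft_force: [0.0, 0.8, 0.7]
gripper_width: 0.0493
grip_force: 0.0
time: 31.5
ee_pos: [0.4537, -0.2134, 0.0106]
ft_force: [-0.3, 1.0, 5.1]
gripper_width: 0.0314
grip_force: 27.8
```

```bash
python3 -m creep '[[0,0,-0.01,0,0,0,-0.4],[0,0,-0.03,0,0,0,-0.4],[0,0,-0.05,0,0,0,-0.4],[0,0,-0.07,0,0,0,-0.4],[0,0,-0.07,0,0,0,-0.4],[0,0,-0.07,0,0,0,-0.4],[0,0,-0.06,0,0,0,-0.4],[0,0,-0.03,0,0,0,-0.4],[0,0,-0.01,0,0,0,-0.4],[0,0,0,0,0,0,-0.4]]'| grep -v rot; python3 -c "
from h import *
p,d,c=snap('wrist'); cv2.imwrite('pics/hold4.png',p[...,::-1])
W=world('wrist',d,c); s=manip.sense(); T=((W-s['ee_pos'])@np.array(s['eef_rot']))
h=(p[...,0].astype(int)-p[...,2]>35)&(d>0)&(abs(T[...,0])<.025)&(abs(T[...,1])<.02)&(abs(T[...,2])<.03)
q=T[h]; print(len(q),q.min(0).round(4),q.max(0).round(4)); A=np.c_[q[:,:2],np.ones(len(q))]; print(np.linalg.lstsq(A,q[:,2],rcond=None)[0].round(4))
to(.5902,-.0857,.25)"
```

```text
time: 32.5
ee_pos: [0.4528, -0.213, 0.2499]
ft_force: [-0.3, 0.1, -1.1]
gripper_width: 0.0319
grip_force: 24.9
1572 [-0.016  -0.0165  0.0009] [0.0174 0.0149 0.0077]
[-0.0024  0.0033  0.0031]
at [ 0.4523 -0.2129  0.2486] shift frac [ 0.1479 -0.2755 -0.0024]
```

View pics/hold4.png

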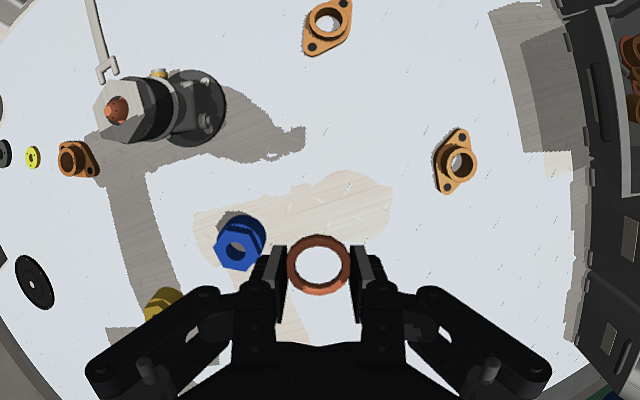

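The washer is held level at (319,265), centred. Moving over the assembly.

```bash
python3 -m creep '[[0.012,-0.022,0,0,0,0,-0.4],[0.022,-0.04,0,0,0,0,-0.4],[0.027,-0.05,0,0,0,0,-0.4],[0.027,-0.05,0,0,0,0,-0.4],[0.027,-0.05,0,0,0,0,-0.4],[0.02,-0.038,0,0,0,0,-0.4],[0.012,-0.023,0.01,0,0,0,-0.4],[0,0,0.02,0,0,0,-0.4],[0,0,0,0,0,0,-0.4],[0,0,0,0,0,0,-0.4]]' >/dev/null; python3 -m creep '[[0,0,0,0,0,0,-0.4],[0,0,0,0,0,0,-0.4]]'
python3 - <<'E'
from h import *
p,d,W,P=near((.59,-.086),.033,zlo=.1,zhi=.185)
fit(P,.157,.164,'nut top');fit(P,.171,.185,'tip'); to(.5902,-.0857,.195)
E
```

```text
time: 33.75
ee_pos: [0.5896, -0.0878, 0.2323]
eef_rot: [[0.945, -0.328, 0.001], [-0.328, -0.945, 0.0], [0.001, -0.0, -1.0]]
ft_force: [0.3, -0.1, -0.2]
gripper_width: 0.0319
grip_force: 24.9
n 5387 circle 0.5923 -0.087 dia 0.0651 box mid [ 0.5915 -0.0867  0.1385] ext [0.0628 0.0642 0.0757] z95 0.1705 px 316.0 206.0
nut top 2984 circle 0.5897 -0.0851 dia 0.0594 mean [ 0.5944 -0.0864  0.1607]
tip 251 circle 0.5904 -0.0851 dia 0.0137 mean [ 0.5916 -0.0857  0.1735]
at [ 0.5897 -0.0877  0.2323] shift frac [-0.0004 -0.0034  0.0622]
```

```bash
python3 -m creep '[[-0.0008,-0.0034,0.015,0,0,0,-0.4],[0,0,0.025,0,0,0,-0.4],[0,0,0.015,0,0,0,-0.4],[0,0,0.006,0,0,0,-0.4],[0,0,0,0,0,0,-0.4],[0,0,0,0,0,0,-0.4],[0,0,0,0,0,0,-0.4]]'|grep -v rot
python3 -c "
from h import *
to(.5900,-.0855,.1706)"
```

```text
time: 34.5
ee_pos: [0.5905, -0.0851, 0.1957]
ft_force: [-0.7, 0.5, -0.3]
gripper_width: 0.0319
grip_force: 24.9
at [ 0.5905 -0.0851  0.1957] shift frac [-0.0006  0.0009  0.0418]
```

```bash
python3 -m creep '[[-0.0005,0.0005,0.006,0,0,0,-0.4],[0,0,0.007,0,0,0,-0.4],[0,0,0.007,0,0,0,-0.4],[0,0,0.006,0,0,0,-0.4],[0,0,0.005,0,0,0,-0.4],[0,0,0.004,0,0,0,-0.4],[0,0,0.003,0,0,0,-0.4],[0,0,0.0025,0,0,0,-0.4],[0,0,0,0,0,0,-0.4],[0,0,0,0,0,0,-0.4]]'|grep -v rot
python3 -c "
from h import *
to(.5900,-.0855,.1706)"
```

```text
time: 35.5
ee_pos: [0.5897, -0.0852, 0.1708]
ft_force: [0.3, 0.4, -0.4]
gripper_width: 0.0315
grip_force: 24.9
at [ 0.5897 -0.0852  0.1708] shift frac [0.0006 0.0003 0.0003]
```

```bash
python3 -m creep '[[0,0,0.0006,0,0,0,-0.4],[0,0,0,0,0,0,-0.2],[0,0,0,0,0,0,0],[0,0,0,0,0,0,0.15],[0,0,0,0,0,0,0.15],[0,0,0,0,0,0,0.15],[0,0,-0.01,0,0,0,0.15],[0,0,-0.04,0,0,0,0.15],[0,0,-0.05,0,0,0,0.15],[0,0,-0.03,0,0,0,0.15]]'|grep -v rot;python3 -m creep '[[0,0,0,0,0,0,0.15],[0,0,0,0,0,0,0.15],[0,0,0,0,0,0,0.15]]'|grep -v rot
python3 - <<'E'
from h import *
p,d,c=snap('wrist'); W=world('wrist',d,c); cv2.imwrite('pics/end.png',p[...,::-1])
near=(d>0)&(np.hypot(W[...,0]-.59,W[...,1]+.0855)<.035); red=near&(p[...,0].astype(int)-p[...,2]>35)&(W[...,2]<.19)
fit(W[near],.157,.1635,'nut top'); fit(W[red],.1645,.1685,'washer'); fit(W[red],.1725,.185,'tip')
print(np.histogram(W[near][:,2],bins=np.arange(.156,.18,.002)))
q=W[red];q=q[(q[:,2]>.1645)&(q[:,2]<.1685)];print('plane',np.linalg.lstsq(np.c_[q[:,:2]-[.59,-.0855],np.ones(len(q))],q[:,2],rcond=None)[0].round(3))
E
```

```text
time: 36.5
ee_pos: [0.5906, -0.0854, 0.2513]
ft_force: [0.1, 0.1, -0.1]
gripper_width: 0.0491
grip_force: 0.0
time: 36.8
ee_pos: [0.5889, -0.0852, 0.247]
ft_force: [0.5, -0.2, -0.3]
gripper_width: 0.0494
grip_force: 0.0
nut top 2429 circle 0.5901 -0.085 dia 0.0591 mean [ 0.5922 -0.0859  0.1607]
washer 859 circle 0.59 -0.0847 dia 0.0341 mean [ 0.5911 -0.0848  0.1666]
tip 173 circle 0.5903 -0.0854 dia 0.0121 mean [ 0.5908 -0.0855  0.1742]
(array([  79,  326, 1964,  128,  264,  641,  107,   74,   93,  107,    0]), array([0.156, 0.158, 0.16 , 0.162, 0.164, 0.166, 0.168, 0.17 , 0.172,
       0.174, 0.176, 0.178]))
plane [-0.001 -0.01   0.167]
```

View pics/end.png

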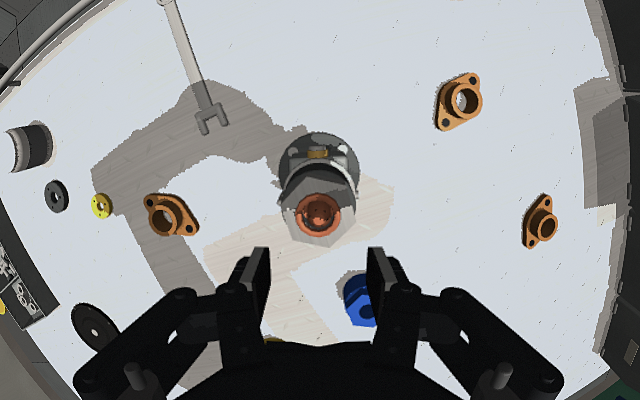

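The picture shows the full stack at (318,215). The washer is level at 166.6 mm, centred within 1 mm and let go, and the bystanders have not moved. Handing in.

```bash
python3 -c "
from plant import manip
print(manip.close_job())"
```

```text
the job is handed in; nothing more can be done
None
```

The plate, nozzle, cap nut and washer are on the holder in that order, each measured at its seated height, centred to about 1 mm and let go; I saw no bystander shift in the camera views, and the job was handed in about 37 s into the 120 s, though the hand-in returned no verdict.

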